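# Start the potting-niche turntable the other way round

## Task

Set the electric turntable running the other way: while the power is still off, throw the direction rocker on the aluminium control box over by pressing its raised half, next press down the raised half of the rocker on the white socket strip to switch the power on, and last push the small round start button on the box right in and let it come back out. Only press, and press nothing else: keep off the mushroom-shaped stop button and the speed knob, pick nothing up, do not shift the box or the strip, and leave the pots and all the other things standing where they are.

Things in the scene. Friction and masses are not known exactly. Their poses are not given: they have to be found in the camera images.
- control_box: loose aluminium control box of the turntable, about 1 kg, 134 x 234 mm (x by y), flat top plate 58 mm above the slab. Origin at the centre of its underside, x to its back, y to its left, turned up to 0.3 rad from the world axes. From left to right on its plate: direction rocker, start button, mushroom stop button; speed knob behind. Stands to the robot's left or right, the strip on the other side
- direction (a joint): direction rocker on the box: grey paddle of two flat halves in a shallow V, 48 mm along the box's y, 36 mm wide, in a black frame 3 mm high. 0 at the start: its half on the box's -y side is raised, sloping up 0.28 rad to its outer end. 0.28 rad: thrown over, that half lies level. Over-centre spring: past 0.14 it flips by itself and stays; takes about 4 N straight down near the outer end
- direction_press (a point): point on top of the raised half of the direction rocker, 17 mm from the rocker's middle line, 7 mm from its outer end: press straight down here. 10 mm above the box's plate at the start, 5.5 mm above it when over (moves with the rocker). The rocker's middle is at x -25, y +70 mm in the box's frame
- start (a joint): travel of the start button, m: 0 out, 0.006 fully in; springs back when let go, 5 N when fully in
- start_top (a point): centre of the top of the start button: flat round black cap 30 mm across, standing 12 mm above the box's plate when out (6 mm when in), in a steel ring 40 mm across and 3 mm high, at x -25, y -5 mm in the box's frame; pressed straight down
- stop (a joint): travel of the mushroom stop button, m: 0 out, 0.006 in. Not to be pressed
- stop_top (a point): top of the stop button: black mushroom head 40 mm across, standing 29 mm above the box's plate, at x -25, y -75 mm in the box's frame. Not to be pressed
- speed (a joint): speed knob of the box, rad, 0 at the start: 28 mm across, 20 mm high, at x +36, y -40 mm in the box's frame. Not to be turned
- socket_strip: loose white strip of three round sockets, about 0.7 kg, 64 x 250 mm (x by y), flat top 44 mm above the slab. Origin at the centre of its underside, y along its length, turned up to 0.3 rad from the world axes. Its mains rocker is centred at y +85 mm; a black plug (top 81 mm above the slab) sits in the socket at y -86 mm
- mains (a joint): mains rocker of the socket strip: same size, shape, spring and frame height (3 mm) as the direction rocker, 48 mm along the strip's y. 0 at the start (off): the half on the strip's +y side, next to the strip's end, stands raised. 0.28 rad: on, that half lies level, 5.5 mm above the strip's top.
- mains_press (a point): point on top of the raised half of the mains rocker, 17 mm from the rocker's middle line and 7 mm from its outer end, where to press straight down; moves with the rocker. At the start 10 mm above the strip's top, when on 5.5 mm above it
- pot1: empty terracotta flower pot, 82 mm across the rim, 72 mm high, loose on the fixed turntable (ceramic head 220 mm across, its top 56 mm above the slab) behind the box and the strip; origin at the centre of its underside. Leave it standing.
- pot2: empty terracotta flower pot, 82 mm across the rim, 72 mm high, loose on the fixed turntable (ceramic head 220 mm across, its top 56 mm above the slab) behind the box and the strip; origin at the centre of its underside. Leave it standing.
- pot3: empty terracotta flower pot, 82 mm across the rim, 72 mm high, loose on the fixed turntable (ceramic head 220 mm across, its top 56 mm above the slab) behind the box and the strip; origin at the centre of its underside. Leave it standing.
- scoop: stainless steel soil scoop, 250 mm long, lying; origin under the rear of its blade, x towards its mouth. Leave it.
- mister: green plastic mister bottle, 80 mm across, 201 mm high; origin at the centre of its underside. Leave it standing.
- cloche: glass cloche, 132 mm across, 156 mm high; origin at the centre of its foot. Leave it standing.
- clip: sprung steel clip, 80 x 30 x 30 mm, lying between the box and the strip; origin under its middle. Leave it.
- saucers: stack of three terracotta saucers, 124 mm across, 48 mm high; origin at the centre of its underside. Leave it.

How it is judged:
By the outcome, as a careful person would: the job done as asked, in the order asked, and still so for the second after the job is handed in, with the robot touching nothing.
It also fails if it takes over 48 s, if anything falls off the work surface, if the arm or the gripper's body presses on something with over 40 N, if the wrist force passes 120 N, or if a joint passes its speed limit or range.

## Robot

A 6-joint arm with a two-finger parallel gripper is mounted at the origin on the work surface. World frame = base frame: x ahead of the robot, y to its left, z up, the work surface at z = 0. Lengths are in mm, angles in rad, forces in N, time in s.
With the tool pointing down it reaches from about 400 to 925 mm from the base axis. Payload 12.5 kg.
Tool frame: the origin (TCP) lies at the very end of the fingers, on their centre line; the grasp point (between the pads) lies 19 mm behind it; z points along the fingers, y is the line along which they close (so a half turn about z gives the same grasp; the last joint's range is limited). The gripper opens to 95 mm and grips with 3 to 60 N. Pads are 20 mm wide; open, the fingers measure 119 mm over their backs; the gripper's body (75 mm by 180 mm) begins 59 mm behind the grasp point.
Start: joints at [1.111, 0.491, 1.559, -0, 1.092, -0.106], TCP at [216.526, 586.317, 176.061] pointing down, gripper open.
Joint ranges: [-3.1, 3.1], [-0.84, 2.19], [0.05, 2.79], [-1.13, 4.28], [0.06, 2.93], [-2.69, 2.69]. Speed limits (rad/s): [2.22, 2.22, 2.79, 3.14, 3.14, 3.14].

## Interface

Orientations are given as [roll, pitch, yaw] about the fixed x, y, z axes, in that order (R = Rz(yaw) Ry(pitch) Rx(roll)).
In Python, from cell import * gives the robot as it stands.
- The arm moves only by the tool jog_arm, never from a script. Its argument "targets" is a list of rows, each an object with "turn": the turn, a rotation vector about the world's x, y, z in degrees, a list of three; "slide": the shift along the world's x, y, z in mm, a list of three; "claw": the opening in per cent of the stroke, from 0 (shut) to 100 (fully open). In form: [{"turn": [wx, wy, wz], "slide": [x, y, z], "claw": claw}, ...]. A call has 1 to 5 rows; each row shifts and turns the commanded pose from where the row before left it; what a row does not reach is not made up. A row lasts 1/8 s, in which the tool goes at most 62.5 mm and 10.7 degrees, less where a joint would pass 70% of its speed; a pose out of reach is approached as far as the arm can. A call with a gripper value outside its range is refused whole. The fingers move at their own pace and stop on an object; the grip force is fixed at half the most. Time passes only in rows, so rows that do not move let the fingers close. It gives the time, the measured TCP pose, the force, the opening and the grip force at its end, in the units of the state.
- state(): the state, without advancing time (a new reading comes with each control period).
- read_camera(name): name is "scene" or "top"; returns a dict with "frame" (400x640x3 uint8, blue, green, red), "mtx" (3x3 intrinsics, pixels), "R" (3x3) and "t" (3): a world point X has camera coordinates R X + t. Camera axes: x right, y down, z forward; pixel columns grow to the right and rows downward; lengths in mm; the calibration is good to about 2 mm. A picture is of the moment at which its call begins. There is no depth.
- job_done(): hands the job in; it is judged then, once.
Trained networks look in the newest picture that a camera, given by its name, has taken for a name from the list of things; names that differ only in an ending like _2 or _b are one class to them, and where a whole thing is asked for, a point or a joint stands for the part that bears it (a point fixed in the world has none). Each returns a list of dicts, best first, with "conf" (0 to 1); they miss things now and then, are a little off and sometimes report something else, mostly with a low value. They report only what shows in the picture. A call takes as long as a camera call.
- look_for(query, camera): "xy" ([column, row] in pixels, amid what is visible of it).
The state is a dict: "t": time; "joints": joint angles; "qvel": joint speeds; "tau": joint torques, N m; "eef_pos": TCP position; "tcp_rot": TCP orientation; "ft_force": force on the tool from outside, world axes, zero at the start; "moment": the same for the moment, N m; "opening": opening from 0.0 (shut) to 1.0 (fully open); "grip_force": force on a finger pad.
Only numpy, scipy, OpenCV 4.12 (cv2) and the standard library are available. Lean on these libraries where they do the work, as an engineer would, in place of code of your own. Each camera call takes 0.05 s, during which the arm holds its last target. There are 200 camera calls.

## Working session

There is one attempt and no reset: what is moved stays moved. The work goes in short steps, Python scripts to look and compute and a tool call to move; the robot and the scene stay as the last step left them, time stands still between calls to the robot, and variables do not carry over. Pictures are saved under pics/ and viewed, at most 10 in all, crops included, and the job is handed in when it is done.

Besides the shell and the picture viewer there is one more tool, called after ">>>" by a JSON object that holds its "fn" and its "kwargs", one argument or row to a line. jog_arm: Moves the arm, as the interface text tells. Its arguments: {"type":"object","properties":{"targets":{"type":"array","items":{"type":"object","properties":{"turn":{"type":"array","items":{"type":"number"}},"slide":{"type":"array","items":{"type":"number"}},"claw":{"type":"number"}}}}},"required":["targets"]}

```bash
mkdir -p pics; cat > h.py <<'E'
from cell import *
import numpy as np, cv2
def pix(c,X):
    p=c["mtx"]@(np.array(c["R"])@np.array(X,float)+np.array(c["t"]).ravel()); return p[:2]/p[2]
def ray(c,uv,z):
    R=np.array(c["R"]);t=np.array(c["t"]).ravel();o=-R.T@t
    d=R.T@np.linalg.inv(c["mtx"])@np.array([*uv,1.]); return o+d*(z-o[2])/d[2]
E
python3 - <<'E'
from h import *
for n in("top","scene"):
    c=read_camera(n);cv2.imwrite(f"pics/{n}0.png",c["frame"])
    print(n,-np.array(c["R"]).T@np.array(c["t"]).ravel(),c["mtx"][0][0])
    for q,z in(("direction_press",68),("start_top",70),("stop_top",87),("speed",78),("mains_press",54),("control_box",58),("socket_strip",44),("clip",15)):
        for d in look_for(q,n)[:2]: print(q,round(d["conf"],2),np.round(d["xy"]),np.round(ray(c,d["xy"],z)))
print(state()["tcp_rot"],state()["ft_force"],state()["t"])
E
```

```text
top [ 387.57953685   24.37932712 1358.03929168] 379.9441856972624
direction_press 0.67 [342. 216.] [ 499. -104.   68.]
start_top 0.62 [362. 222.] [ 481. -172.   70.]
stop_top 0.52 [387. 225.] [ 471. -253.   87.]
speed 0.59 [365. 222.] [ 481. -181.   78.]
speed 0.44 [375. 204.] [ 540. -213.   78.]
mains_press 0.66 [235. 226.] [458. 260.  54.]
control_box 0.87 [364. 213.] [ 512. -180.   58.]
control_box 0.21 [455. 192.] [ 592. -499.   58.]
socket_strip 0.91 [259. 227.] [459. 180.  44.]
clip 0.25 [382. 222.] [ 484. -251.   15.]
scene [1275.75688288  -43.65868994 1084.27241628] 440.7504857704643
direction_press 0.7 [350. 230.] [643.  86.  68.]
direction_press 0.62 [281. 191.] [500. -99.  68.]
start_top 0.56 [253. 188.] [ 485. -179.   70.]
stop_top 0.57 [228. 184.] [ 481. -250.   87.]
stop_top 0.49 [253. 201.] [ 544. -175.   87.]
speed 0.64 [238. 204.] [ 546. -218.   78.]
mains_press 0.66 [403. 178.] [461. 268.  54.]
control_box 0.9 [254. 200.] [ 520. -176.   58.]
control_box 0.39 [230. 183.] [ 454. -249.   58.]
socket_strip 0.82 [373. 187.] [483. 175.  44.]
socket_strip 0.55 [344. 270.] [751.  61.  44.]
clip 0.6 [238. 204.] [ 500. -231.   15.]
clip 0.55 [316. 211.] [539.  -0.  15.]
[3.14140275e+00 3.47633880e-05 2.78782545e+00] [ 0.47223544 -0.31380987  0.2995154 ] 0.9
```

View pics/top0.png

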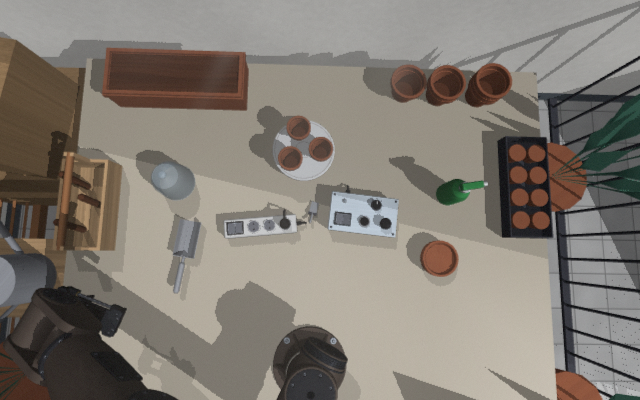

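View pics/scene0.png

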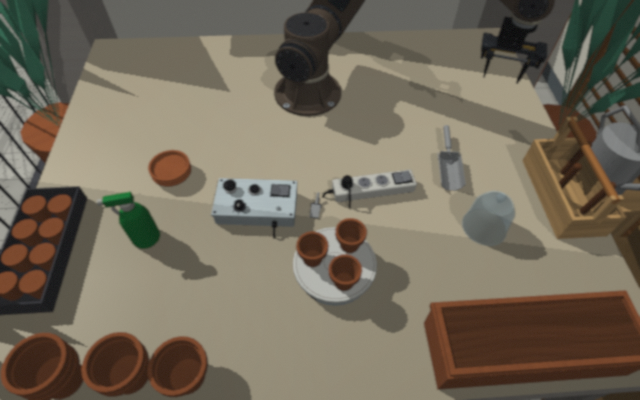

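The top view shows the strip at about (225–297, 228), with its rocker at (235, 228) and its plug at (285, 223). The box is at about (330–398, 215), with its rocker at (343, 219), start at (364, 221), stop at (386, 224) and knob at (376, 205). The scene view shows the same layout. I'll zoom in for precise pixel positions.

```bash
python3 - <<'E'
from h import *
a=cv2.imread("pics/top0.png");b=cv2.imread("pics/scene0.png")
def crop(im,x0,y0,w,h,s=4):
    o=cv2.resize(im[y0:y0+h,x0:x0+w],None,fx=s,fy=s,interpolation=cv2.INTER_CUBIC)
    for x in range(-(-x0//10)*10,x0+w,10):
        cv2.line(o,((x-x0)*s,0),((x-x0)*s,6 if x%50 else 14),(0,0,255),1)
        cv2.putText(o,str(x),((x-x0)*s,16),0,.3,(0,0,255))
    for y in range(-(-y0//10)*10,y0+h,10):
        cv2.line(o,(0,(y-y0)*s),(6,(y-y0)*s),(0,0,255),1);cv2.putText(o,str(y),(8,(y-y0)*s+4),0,.3,(0,0,255))
    return o
cv2.imwrite("pics/z.png",np.vstack([crop(a,215,180,200,65),crop(b,215,160,200,80)]))
E
```

```text
(no output)
```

View pics/z.png

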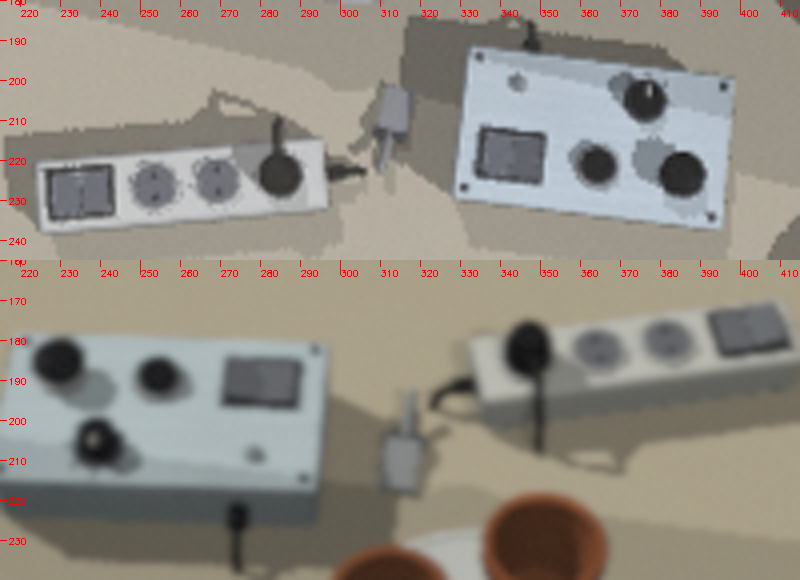

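```bash
cat > fit.py <<'E'
from h import *
from scipy.optimize import least_squares
C={n:read_camera(n) for n in("top","scene")}
box=[("top",333,191.75,67,117,58),("top",398.75,199.5,67,-117,58),("top",395.5,237.5,-67,-117,58),("top",328.75,229.75,-67,117,58),
("top",364.75,221.25,-25,-5,69),("top",385.75,223.5,-25,-75,84),("top",342.75,218.75,-25,70,63),("top",376.25,205,36,-40,77),
("scene",254.5,189,-25,-5,69),("scene",229.75,185,-25,-75,84),("scene",239.5,205,36,-40,77),("scene",280.5,190.5,-25,70,63),("scene",297.25,181,-67,117,58),("scene",294.5,217.75,67,117,58)]
strip=[("top",224.5,221,32,125,44),("top",295,215,32,-125,44),("top",297,231.5,-32,-125,44),("top",225.75,237.75,-32,125,44),("top",235.5,228.25,0,85,49),("top",285.25,223.5,0,-86,78),
("scene",402,177.75,0,85,49),("scene",347,182.25,0,-86,75),("scene",332.5,180,-32,-125,44),("scene",409.5,170.5,-32,125,44)]
def T(p,x,y,z): c,s=np.cos(p[2]),np.sin(p[2]); return [p[0]+c*x-s*y,p[1]+s*x+c*y,z]
def fit(P,p0,cams):
    Q=[q for q in P if q[0] in cams]
    f=lambda p:np.ravel([pix(C[q[0]],T(p,*q[3:]))-np.array(q[1:3])+.375 for q in Q])
    r=least_squares(f,p0,loss="soft_l1"); return r.x,f(r.x).reshape(-1,2)
for nm,P,p0,pts in(("box",box,[512,-180,0],[(-25,53,68),(-25,70,66),(-25,-5,70)]),("strip",strip,[459,180,0],[(0,102,54),(0,85,50)])):
    for cams in(("top",),("scene",),("top","scene")):
        p,r=fit(P,p0,cams);print(nm,cams,np.round(p,3),*[np.round(T(p,*q),1) for q in pts])
    print(np.round(r,1).tolist())
E
python3 fit.py
```

```text
box ('top',) [ 5.0860e+02 -1.7689e+02 -9.7000e-02] [ 488.9 -121.7   68. ] [ 490.5 -104.8   66. ] [ 483.2 -179.4   70. ]
box ('scene',) [ 5.12175e+02 -1.73510e+02 -8.30000e-02] [ 491.7 -118.6   68. ] [ 493.1 -101.7   66. ] [ 486.8 -176.4   70. ]
box ('top', 'scene') [ 5.09672e+02 -1.75111e+02 -9.50000e-02] [ 489.8 -120.    68. ] [ 491.4 -103.1   66. ] [ 484.3 -177.7   70. ]
[[-1.5, -0.7], [-0.4, -0.7], [-0.4, -0.2], [-1.4, -0.2], [-0.4, -0.1], [-0.1, -0.3], [-0.4, 0.0], [0.3, -0.6], [-0.5, -0.8], [-0.7, -0.6], [-0.9, -1.6], [-0.5, -0.3], [-0.2, -0.5], [-0.3, 0.2]]
strip ('top',) [4.61660e+02 1.76481e+02 1.07000e-01] [450.8 277.9  54. ] [452.6 261.   50. ]
strip ('scene',) [4.67992e+02 1.79223e+02 1.22000e-01] [455.5 280.5  54. ] [457.6 263.6  50. ]
strip ('top', 'scene') [4.63742e+02 1.77836e+02 1.11000e-01] [452.4 279.2  54. ] [454.3 262.3  50. ]
[[-1.3, -1.3], [0.8, -1.9], [0.4, 0.1], [-1.4, 0.6], [-0.2, -0.4], [-0.5, -0.8], [-0.9, -0.1], [-0.6, -2.6], [-1.5, -0.3], [0.9, -1.5]]
```

>>> {"fn": "jog_arm", "kwargs": {
  "targets": [
    {"slide":[30,-40,0],"turn":[0,0,3],"claw":0},
    {"slide":[30,-40,0],"turn":[0,0,3],"claw":0},
    {"slide":[30,-40,0],"turn":[0,0,3],"claw":0},
    {"slide":[30,-40,0],"turn":[0,0,3],"claw":0},
    {"slide":[30,-40,0],"turn":[0,0,3],"claw":0}
  ]
}}

```text
t: 1.62
eef_pos: [367.4, 385.0, 176.2]
tcp_rot: [3.141, 0.0, 3.051]
ft_force: [0.3, 0.3, -0.2]
opening: 0.534
grip_force: 0.0
```

>>> {"fn": "jog_arm", "kwargs": {
  "targets": [
    {"slide":[20,-50,0],"claw":0},
    {"slide":[20,-50,0],"claw":0},
    {"slide":[20,-50,0],"claw":0},
    {"slide":[20,-50,0],"claw":0},
    {"slide":[20,-50,0],"claw":0}
  ]
}}

```text
validation failed for argument at $.ta...
```

>>> {"fn": "jog_arm", "kwargs": {
  "targets": [
    {"slide":[5,-51,-15],"claw":0},
    {"slide":[5,-51,-15],"claw":0},
    {"slide":[5,-51,-15],"claw":0},
    {"slide":[5,-51,-15],"claw":0},
    {"slide":[2,-51,-15],"claw":0}
  ]
}}

```text
validation failed for argument at $.ta...
```

```bash
cat > near.py <<'E'
from h import *
import sys
tag,x0,y0,x1,y1=sys.argv[1],*map(int,sys.argv[2:6])
s=state();print(np.round(s["eef_pos"],1),np.round(s["tcp_rot"],3),np.round(s["ft_force"],1),s["opening"],s["t"])
o=[]
for n,x,y in(("top",x0,y0),("scene",x1,y1)):
    c=read_camera(n);f=c["frame"].copy();e=s["eef_pos"];print(n,pix(c,e))
    o.append(cv2.resize(f[y:y+60,x:x+80],None,fx=5,fy=5,interpolation=cv2.INTER_CUBIC))
cv2.imwrite(f"pics/{tag}.png",np.hstack(o))
E
python3 near.py n1 320 185 230 160
```

```text
[367.4 385.  176.2] [3.141 0.    3.051] [ 0.3  0.3 -0.2] 0.5336375119948429 1.625
top [185.52752433 252.96721444]
scene [443.81345459 124.85019896]
```

View pics/n1.png

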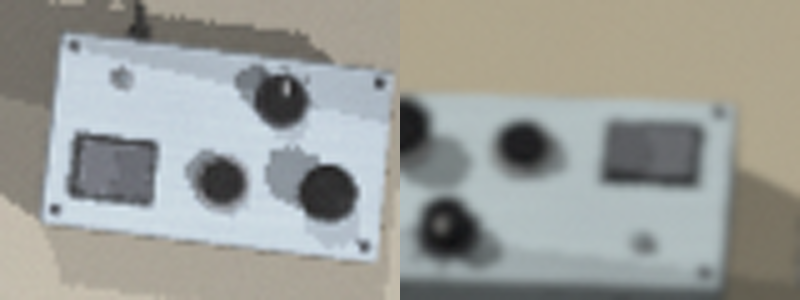

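The moves were refused because the rows had no "turn", so the arm hasn't moved. The picture shows only the unchanged box. I'll resend with turn included.

>>> {"fn": "jog_arm", "kwargs": {
  "targets": [
    {"slide":[20,-50,0],"turn":[0,0,0],"claw":0},
    {"slide":[20,-50,0],"turn":[0,0,0],"claw":0},
    {"slide":[20,-50,0],"turn":[0,0,0],"claw":0},
    {"slide":[20,-50,0],"turn":[0,0,0],"claw":0},
    {"slide":[20,-50,0],"turn":[0,0,0],"claw":0}
  ]
}}

```text
t: 2.35
eef_pos: [467.0, 135.3, 176.3]
tcp_rot: [3.141, 0.001, 3.05]
ft_force: [0.5, 0.4, -0.9]
opening: 0.011
grip_force: 0.0
```

>>> {"fn": "jog_arm", "kwargs": {
  "targets": [
    {"slide":[5,-51,-16],"turn":[0,0,0],"claw":0},
    {"slide":[5,-51,-16],"turn":[0,0,0],"claw":0},
    {"slide":[5,-51,-16],"turn":[0,0,0],"claw":0},
    {"slide":[5,-51,-16],"turn":[0,0,0],"claw":0},
    {"slide":[3,-51,-16],"turn":[0,0,0],"claw":0}
  ]
}}

```text
t: 2.98
eef_pos: [490.0, -120.0, 95.7]
tcp_rot: [3.142, 0.001, 3.049]
ft_force: [-0.1, 0.8, 0.1]
opening: 0.0
grip_force: 0.0
```

```bash
python3 near.py n2 320 185 230 160
```

```text
[ 490.  -120.    95.7] [3.142e+00 1.000e-03 3.049e+00] [-0.1  0.8  0.1] 0.00013034069843311443 2.975
top [348.00313771 218.19362143]
scene [272.89729194 182.76598434]
```

View pics/n2.png

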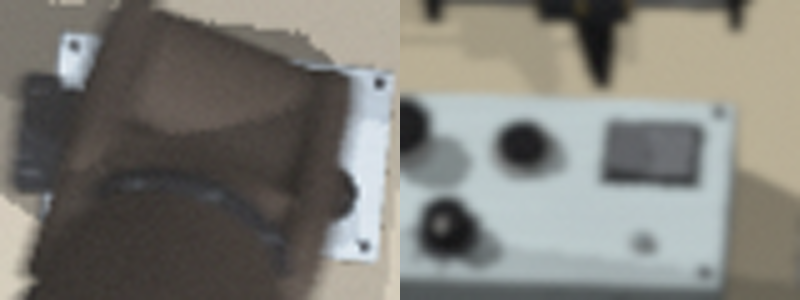

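The scene crop shows the fingertip at about (270.6, 177), but the projected TCP is (272.9, 182.8). I'll look at the tip more closely before pressing.

```bash
python3 - <<'E'
from h import *
s=state();e=np.array(s["eef_pos"]);c=read_camera("scene");f=c["frame"]
x0,y0,k=230,150,10
o=cv2.resize(f[y0:y0+55,x0:x0+75],None,fx=k,fy=k,interpolation=cv2.INTER_CUBIC)
o=cv2.convertScaleAbs(o,alpha=1.6,beta=20)
for dx in(-10,10):
  for dy in(-12,12):
    for dz,col in((0,(0,0,255)),(20,(0,255,0)),(78,(255,0,0))):
      p=pix(c,e+[dx,dy,dz]);cv2.circle(o,tuple(int(v) for v in (p-[x0,y0]+.5)*k),3,col,-1)
cv2.imwrite("pics/n3.png",o);print(s["eef_pos"],s["t"],s["joints"])
E
```

```text
[ 489.62325061 -121.87025929   94.6745809 ] 3.075 [-3.74813149e-01  4.30744900e-01  1.93964798e+00 -2.72953365e-04
  7.72257174e-01 -1.84948295e+00]
```

View pics/n3.png

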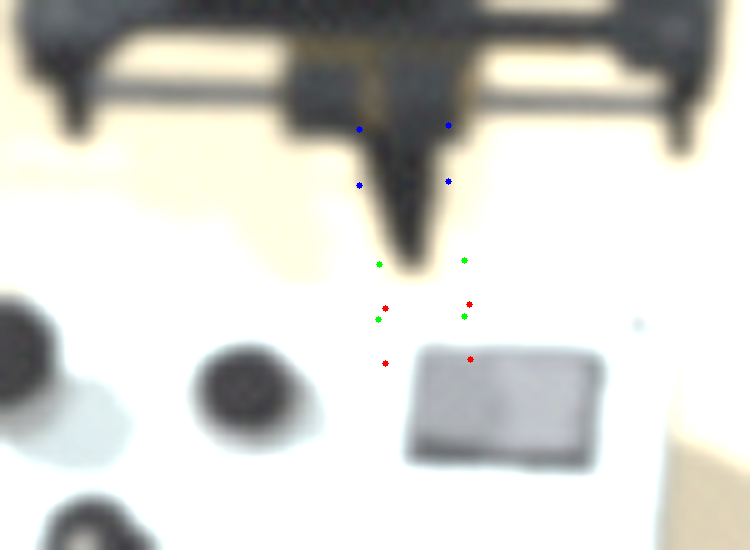

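The finger looks about 6 px higher than projected, with a tapered tip. I'll check this against the starting pictures, where both cameras saw the gripper, by overlaying the projected tips.

```bash
python3 - <<'E'
from h import *
e=np.array([216.526,586.317,176.061]);ty=np.array([np.sin(2.788),-np.cos(2.788),0]);tx=np.array([np.cos(2.788),np.sin(2.788),0])
o=[]
for n,x0,y0 in(("top",60,265),("scene",475,10)):
    c=read_camera(n);f=cv2.imread(f"pics/{n}0.png");k=5
    p=pix(c,e);print(n,p)
    im=cv2.resize(f[y0:y0+80,x0:x0+80],None,fx=k,fy=k,interpolation=cv2.INTER_CUBIC);im=cv2.convertScaleAbs(im,alpha=1.4,beta=15)
    for s in(-47.5,-59.5,47.5,59.5):
      for d in(-10,10):
       for dz,col in((0,(0,0,255)),(78,(255,0,0))):
        q=pix(c,e+s*ty+d*tx+[0,0,dz]);cv2.circle(im,tuple(int(v) for v in (q-[x0,y0]+.5)*k),2,col,-1)
    o.append(im)
cv2.imwrite("pics/n4.png",np.hstack(o))
E
```

```text
top [114.09432928 302.98309087]
scene [495.55890242  88.52901162]
```

View pics/n4.png

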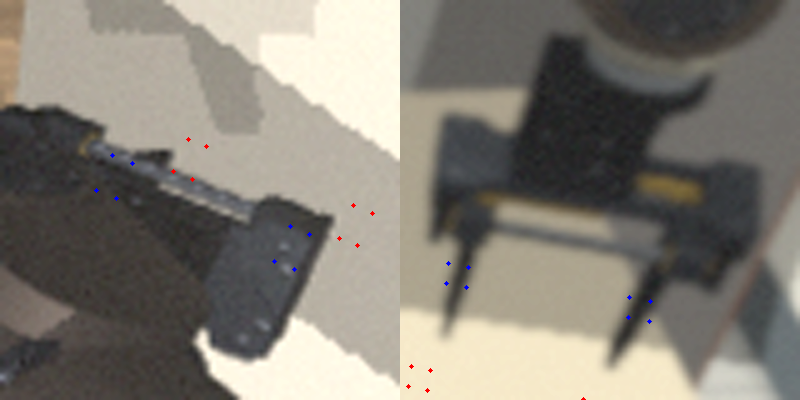

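The start pictures show both fingertips offset about 6–9 px from the projected TCP: scene crop (445, 335) against (419, 378) projected. This could be the visible fingers ending higher than the TCP, or a sideways offset in the tool frame. A quarter turn in the clear will tell them apart.

>>> {"fn": "jog_arm", "kwargs": {
  "targets": [
    {"slide":[0,0,10],"turn":[0,0,-10],"claw":0},
    {"slide":[0,0,10],"turn":[0,0,-10],"claw":0},
    {"slide":[0,0,10],"turn":[0,0,-10],"claw":0},
    {"slide":[0,0,10],"turn":[0,0,-10],"claw":0},
    {"slide":[0,0,0],"turn":[0,0,-10],"claw":0}
  ]
}}

```text
t: 3.85
eef_pos: [490.1, -117.1, 137.4]
tcp_rot: [3.14, 0.002, 2.173]
ft_force: [-0.1, -0.8, -0.2]
opening: 0.007
grip_force: 0.0
```

>>> {"fn": "jog_arm", "kwargs": {
  "targets": [
    {"slide":[0,0,0],"turn":[0,0,-10],"claw":0},
    {"slide":[0,0,0],"turn":[0,0,-10],"claw":0},
    {"slide":[0,0,0],"turn":[0,0,-10],"claw":0},
    {"slide":[0,0,0],"turn":[0,0,-10],"claw":0},
    {"slide":[0,0,0],"turn":[0,0,0],"claw":0}
  ]
}}

```text
t: 4.47
eef_pos: [489.7, -117.3, 136.6]
tcp_rot: [3.141, 0.0, 1.482]
ft_force: [-0.3, 0.2, -0.1]
opening: 0.003
grip_force: 0.0
```

```bash
python3 - <<'E'
from h import *
s=state();e=np.array(s["eef_pos"]);print(e,s["tcp_rot"],s["t"])
o=[]
for n,x0,y0 in(("top",300,170),("scene",230,130)):
    c=read_camera(n);f=c["frame"];k=5
    im=cv2.resize(f[y0:y0+80,x0:x0+80],None,fx=k,fy=k,interpolation=cv2.INTER_CUBIC)
    print(n,pix(c,e),(pix(c,e)-[x0,y0]+.5)*k)
    for dz,col in((0,(0,0,255)),(28,(0,255,0)),(78,(255,0,0))):
        cv2.circle(im,tuple(int(v) for v in (pix(c,e+[0,0,dz])-[x0,y0]+.5)*k),3,col,-1)
    o.append(im)
cv2.imwrite("pics/n5.png",np.hstack(o))
E
```

```text
[ 489.74636543 -117.27452165  136.59616026] [3.14073656e+00 1.41285523e-04 1.48181179e+00] 4.475
top [348.62493788 217.24706686] [245.62468941 238.7353343 ]
scene [272.6946546 173.5171569] [215.97327298 220.0857845 ]
```

View pics/n5.png

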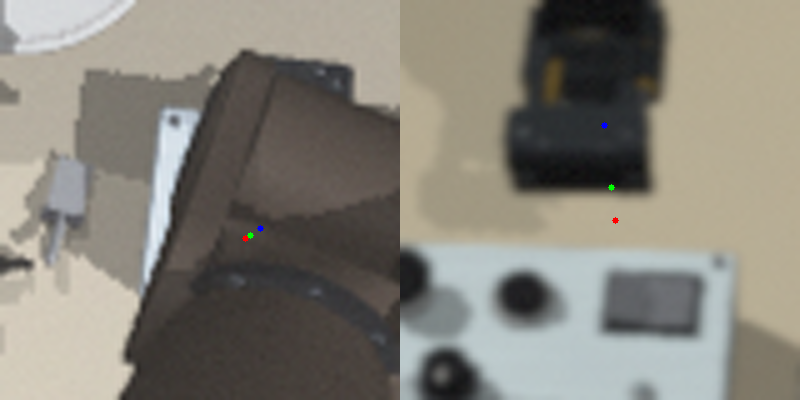

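The quarter-turn view shows the gripper body centred near crop column 580, against 605 projected. So the offset is partly fixed to the tool, plus a height offset. I'll complete the half turn and locate the tip again in the scene camera at the old height.

>>> {"fn": "jog_arm", "kwargs": {
  "targets": [
    {"slide":[0,0,0],"turn":[0,0,-10],"claw":0},
    {"slide":[0,0,0],"turn":[0,0,-10],"claw":0},
    {"slide":[0,0,0],"turn":[0,0,-10],"claw":0},
    {"slide":[0,0,0],"turn":[0,0,-10],"claw":0},
    {"slide":[0,0,0],"turn":[0,0,-10],"claw":0}
  ]
}}

```text
t: 5.2
eef_pos: [489.6, -118.3, 136.2]
tcp_rot: [3.141, -0.0, 0.604]
ft_force: [0.1, -0.6, -0.5]
opening: 0.006
grip_force: 0.0
```

>>> {"fn": "jog_arm", "kwargs": {
  "targets": [
    {"slide":[0,0,-10],"turn":[0,0,-10],"claw":0},
    {"slide":[0,0,-10],"turn":[0,0,-10],"claw":0},
    {"slide":[0,0,-10],"turn":[0,0,-10],"claw":0},
    {"slide":[0,-4,-10],"turn":[0,0,-10],"claw":0},
    {"slide":[0,0,0],"turn":[0,0,0],"claw":0}
  ]
}}

```text
t: 5.82
eef_pos: [489.3, -122.4, 95.7]
tcp_rot: [-3.141, 0.001, -0.088]
ft_force: [0.1, -0.8, 0.5]
opening: 0.002
grip_force: 0.0
```

```bash
python3 - <<'E'
from h import *
s=state();e=np.array(s["eef_pos"]);print(e,s["tcp_rot"],s["t"],s["ft_force"])
x0,y0,k=230,140,10
c=read_camera("scene");f=c["frame"]
im=cv2.resize(f[y0:y0+60,x0:x0+80],None,fx=k,fy=k,interpolation=cv2.INTER_CUBIC)
print((pix(c,e)),pix(c,[0,0,0]))
for dz,col in((0,(0,0,255)),(28,(0,255,0)),(78,(255,0,0))):
    cv2.circle(im,tuple(int(v) for v in (pix(c,e+[0,0,dz])-[x0,y0]+.5)*k),3,col,-1)
cv2.imwrite("pics/n6.png",im)
E
```

```text
[ 489.27747105 -122.36681491   95.70831683] [-3.14136395e+00  1.05591715e-03 -8.82157402e-02] 5.825 [ 0.08697688 -0.76109618  0.45274854]
[272.04670428 182.61150906] [307.25645321  93.16459683]
```

View pics/n6.png

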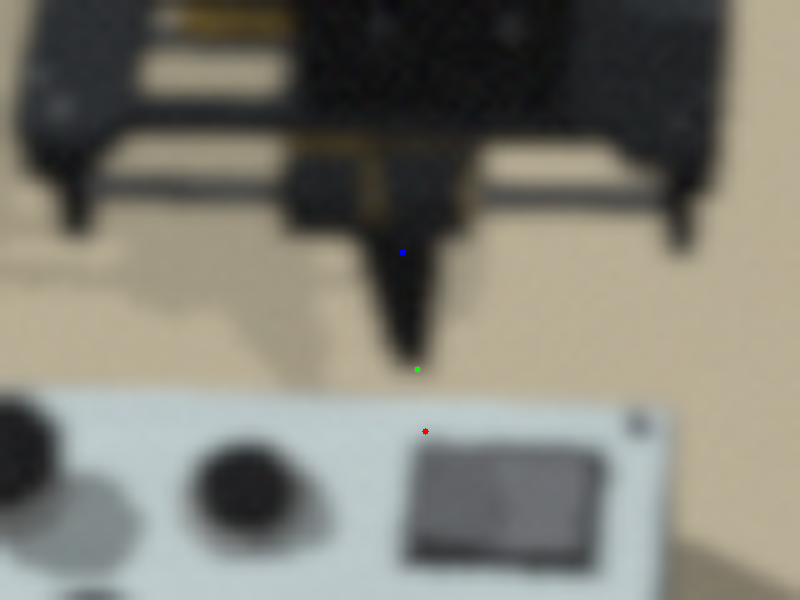

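The half turn leaves the tip at the same pixel: (270.3, 176.0) against (270.7, 176.3) before. So there is no sideways tool offset, and the earlier column shift was just the angled body. I'll check the height explanation against the top view at the start, using the body end's edge middle at (121, 322).

```bash
python3 - <<'E'
from h import *
from scipy.optimize import least_squares
e=np.array([216.526,586.317,176.061]);ty=np.array([np.sin(2.788),-np.cos(2.788),0]);tx=np.array([np.cos(2.788),np.sin(2.788),0])
c=read_camera("top");s=read_camera("scene")
for dx in(0,-24):
  for h in(78,106,130,160):
    print(dx,h,*[np.round((pix(c,e-90*ty+k*tx+[dx,0,h])-[60,265]+.5)*5) for k in(-37.5,37.5)])
# tip offset fit, scene tips: start (both fingers), box
obs=[(e+47.5*ty,None)]
L=lambda x,y:np.array([475+(x-400)/5-.5,10+y/5-.5])
O=[(e-50*ty,L(445,335)),(e+50*ty,L(612,362)),(np.array([489.3,-122.4,95.7]),np.array([270.3,176])),]
for m in([0,0,1],[1,0,0]):
    f=lambda p:np.ravel([pix(s,a+p[0]*np.array(m))-b for a,b in O]);r=least_squares(f,[0.]);print(m,r.x,np.round(r.fun,1))
f=lambda p:np.ravel([pix(s,a+p)-b for a,b in O]);r=least_squares(f,[0.,0,0]);print(r.x,np.round(r.fun,1))
E
```

```text
0 78 [382. 207.] [324. 338.]
0 106 [359. 215.] [299. 349.]
0 130 [339. 222.] [277. 360.]
0 160 [312. 231.] [248. 373.]
-24 78 [378. 252.] [320. 383.]
-24 106 [355. 261.] [295. 396.]
-24 130 [335. 269.] [273. 407.]
-24 160 [308. 280.] [244. 422.]
[0, 0, 1] [35.5772942] [-0.6 -0.2 -0.9  0.6  0.7 -1.3]
[1, 0, 0] [-27.15705373] [-6.4  3.4 -7.8  4.1  1.7 -0.8]
[ 7.99251833 -1.93737148 41.84411583] [ 0.2 -0.2  0.1  0.7 -0.2 -0.5]
```

The body end matches the height explanation (no sideways shift, h≈130). So the fingertips sit about 30–40 mm above the reported TCP and xy is good. I'll descend by feel.

>>> {"fn": "jog_arm", "kwargs": {
  "targets": [
    {"slide":[0,2,-8],"turn":[0,0,0],"claw":0},
    {"slide":[0,0,-8],"turn":[0,0,0],"claw":0},
    {"slide":[0,0,-6],"turn":[0,0,0],"claw":0},
    {"slide":[0,0,-2],"turn":[0,0,0],"claw":0},
    {"slide":[0,0,0],"turn":[0,0,0],"claw":0}
  ]
}}

```text
t: 6.6
eef_pos: [489.5, -120.7, 71.9]
tcp_rot: [3.142, 0.0, -0.092]
ft_force: [0.1, -0.3, 0.6]
opening: 0.004
grip_force: 0.0
```

>>> {"fn": "jog_arm", "kwargs": {
  "targets": [
    {"slide":[0,0,-2],"turn":[0,0,0],"claw":0},
    {"slide":[0,0,-2],"turn":[0,0,0],"claw":0},
    {"slide":[0,0,0],"turn":[0,0,0],"claw":0}
  ]
}}

```text
t: 6.98
eef_pos: [489.5, -120.7, 68.0]
tcp_rot: [3.142, 0.0, -0.092]
ft_force: [-1.3, 0.8, 0.1]
opening: 0.003
grip_force: 0.0
```

>>> {"fn": "jog_arm", "kwargs": {
  "targets": [
    {"slide":[0,0,-2],"turn":[0,0,0],"claw":0},
    {"slide":[0,0,-2],"turn":[0,0,0],"claw":0},
    {"slide":[0,0,0],"turn":[0,0,0],"claw":0}
  ]
}}

```text
t: 7.35
eef_pos: [489.4, -120.7, 63.9]
tcp_rot: [3.142, 0.0, -0.092]
ft_force: [0.1, -0.0, -0.0]
opening: 0.003
grip_force: 0.0
```

>>> {"fn": "jog_arm", "kwargs": {
  "targets": [
    {"slide":[0,0,-2],"turn":[0,0,0],"claw":0},
    {"slide":[0,0,-2],"turn":[0,0,0],"claw":0},
    {"slide":[0,0,0],"turn":[0,0,0],"claw":0}
  ]
}}

```text
t: 7.72
eef_pos: [489.5, -120.7, 59.9]
tcp_rot: [3.142, 0.0, -0.092]
ft_force: [-0.7, -1.2, 0.2]
opening: 0.005
grip_force: 0.0
```

No contact at a reported z of 60, which confirms the height offset. Continuing down.

>>> {"fn": "jog_arm", "kwargs": {
  "targets": [
    {"slide":[0,0,-3],"turn":[0,0,0],"claw":0},
    {"slide":[0,0,-3],"turn":[0,0,0],"claw":0},
    {"slide":[0,0,-3],"turn":[0,0,0],"claw":0},
    {"slide":[0,0,0],"turn":[0,0,0],"claw":0}
  ]
}}

```text
t: 8.22
eef_pos: [489.4, -120.6, 50.8]
tcp_rot: [-3.142, 0.0, -0.092]
ft_force: [0.2, -0.0, 0.3]
opening: 0.006
grip_force: 0.0
```

>>> {"fn": "jog_arm", "kwargs": {
  "targets": [
    {"slide":[0,0,-2],"turn":[0,0,0],"claw":0},
    {"slide":[0,0,-2],"turn":[0,0,0],"claw":0},
    {"slide":[0,0,-2],"turn":[0,0,0],"claw":0},
    {"slide":[0,0,0],"turn":[0,0,0],"claw":0}
  ]
}}

```text
t: 8.72
eef_pos: [489.4, -120.6, 44.9]
tcp_rot: [3.142, 0.0, -0.092]
ft_force: [-0.1, 0.0, -0.7]
opening: 0.005
grip_force: 0.0
```

```bash
python3 - <<'E'
from h import *
s=state();e=np.array(s["eef_pos"]);print(e,s["ft_force"],s["t"])
x0,y0,k=240,150,10
c=read_camera("scene");f=c["frame"]
im=cv2.resize(f[y0:y0+55,x0:x0+65],None,fx=k,fy=k,interpolation=cv2.INTER_CUBIC)
for X,col in((e,(0,0,255)),([489.8,-120,68],(0,255,0)),([491.4,-103,66],(255,0,0))):
    cv2.circle(im,tuple(int(v) for v in (pix(c,X)-[x0,y0]+.5)*k),3,col,-1)
cv2.imwrite("pics/n7.png",im)
E
```

```text
[ 489.42958414 -120.64805761   44.90919043] [-0.13179039  0.01121985 -0.66438038] 8.725
```

View pics/n7.png

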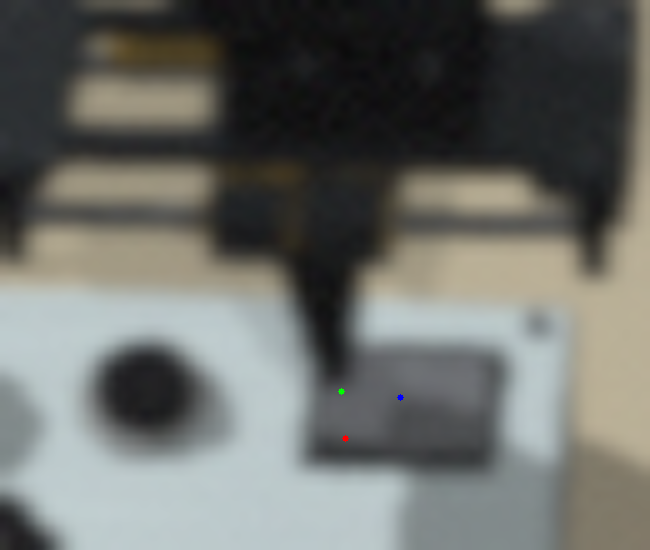

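The tip at crop (332, 375) is just above the raised half of the rocker, whose press point projects to (341, 391). It's about 3 mm too far out, so I'll shift by +3 mm in y and keep going down.

>>> {"fn": "jog_arm", "kwargs": {
  "targets": [
    {"slide":[0,3,0],"turn":[0,0,0],"claw":0},
    {"slide":[0,0,-2],"turn":[0,0,0],"claw":0},
    {"slide":[0,0,-2],"turn":[0,0,0],"claw":0},
    {"slide":[0,0,0],"turn":[0,0,0],"claw":0}
  ]
}}

```text
t: 9.28
eef_pos: [489.4, -117.7, 40.9]
tcp_rot: [-3.142, 0.0, -0.092]
ft_force: [0.5, 0.5, 0.4]
opening: 0.002
grip_force: 0.0
```

>>> {"fn": "jog_arm", "kwargs": {
  "targets": [
    {"slide":[0,0,-1.5],"turn":[0,0,0],"claw":0},
    {"slide":[0,0,0],"turn":[0,0,0],"claw":0}
  ]
}}

```text
t: 9.52
eef_pos: [489.5, -117.7, 39.5]
tcp_rot: [3.142, 0.0, -0.092]
ft_force: [-0.3, -0.2, -0.1]
opening: 0.005
grip_force: 0.0
```

>>> {"fn": "jog_arm", "kwargs": {
  "targets": [
    {"slide":[0,0,-1.5],"turn":[0,0,0],"claw":0},
    {"slide":[0,0,0],"turn":[0,0,0],"claw":0}
  ]
}}

```text
t: 9.78
eef_pos: [489.5, -117.7, 38.0]
tcp_rot: [3.142, 0.0, -0.092]
ft_force: [0.6, -0.6, 0.7]
opening: 0.008
grip_force: 0.0
```

>>> {"fn": "jog_arm", "kwargs": {
  "targets": [
    {"slide":[0,0,-1.5],"turn":[0,0,0],"claw":0},
    {"slide":[0,0,0],"turn":[0,0,0],"claw":0}
  ]
}}

```text
t: 10.02
eef_pos: [489.5, -117.6, 36.4]
tcp_rot: [3.142, 0.0, -0.092]
ft_force: [-0.0, -0.4, -0.0]
opening: -0.0
grip_force: 0.0
```

>>> {"fn": "jog_arm", "kwargs": {
  "targets": [
    {"slide":[0,0,-1],"turn":[0,0,0],"claw":0},
    {"slide":[0,0,0],"turn":[0,0,0],"claw":0}
  ]
}}

```text
t: 10.28
eef_pos: [489.5, -117.7, 35.5]
tcp_rot: [3.142, 0.0, -0.092]
ft_force: [0.2, -0.2, 0.2]
opening: 0.007
grip_force: 0.0
```

>>> {"fn": "jog_arm", "kwargs": {
  "targets": [
    {"slide":[0,0,-1],"turn":[0,0,0],"claw":0},
    {"slide":[0,0,0],"turn":[0,0,0],"claw":0}
  ]
}}

```text
t: 10.52
eef_pos: [489.5, -117.7, 34.5]
tcp_rot: [3.142, 0.0, -0.092]
ft_force: [0.4, -0.1, 0.2]
opening: 0.007
grip_force: 0.0
```

>>> {"fn": "jog_arm", "kwargs": {
  "targets": [
    {"slide":[0,0,-1],"turn":[0,0,0],"claw":0},
    {"slide":[0,0,0],"turn":[0,0,0],"claw":0}
  ]
}}

```text
t: 10.78
eef_pos: [489.5, -117.7, 33.5]
tcp_rot: [3.142, 0.0, -0.092]
ft_force: [-0.4, 0.4, -1.0]
opening: 0.006
grip_force: 0.0
```

>>> {"fn": "jog_arm", "kwargs": {
  "targets": [
    {"slide":[0,0,-1],"turn":[0,0,0],"claw":0},
    {"slide":[0,0,0],"turn":[0,0,0],"claw":0}
  ]
}}

```text
t: 11.02
eef_pos: [489.5, -117.7, 32.5]
tcp_rot: [3.142, 0.0, -0.092]
ft_force: [1.1, -0.3, 0.6]
opening: 0.007
grip_force: 0.0
```

>>> {"fn": "jog_arm", "kwargs": {
  "targets": [
    {"slide":[0,0,-1],"turn":[0,0,0],"claw":0},
    {"slide":[0,0,0],"turn":[0,0,0],"claw":0}
  ]
}}

```text
t: 11.28
eef_pos: [489.5, -117.7, 31.5]
tcp_rot: [3.142, 0.0, -0.092]
ft_force: [-0.2, 0.3, -0.5]
opening: 0.007
grip_force: 0.0
```

>>> {"fn": "jog_arm", "kwargs": {
  "targets": [
    {"slide":[0,0,-1],"turn":[0,0,0],"claw":0},
    {"slide":[0,0,0],"turn":[0,0,0],"claw":0}
  ]
}}

```text
t: 11.52
eef_pos: [489.6, -117.7, 30.6]
tcp_rot: [3.141, -0.0, -0.092]
ft_force: [-0.2, 0.3, 1.4]
opening: 0.004
grip_force: 0.7
```

>>> {"fn": "jog_arm", "kwargs": {
  "targets": [
    {"slide":[0,0,-1],"turn":[0,0,0],"claw":0},
    {"slide":[0,0,0],"turn":[0,0,0],"claw":0}
  ]
}}

```text
t: 11.78
eef_pos: [489.6, -117.9, 29.7]
tcp_rot: [3.141, -0.0, -0.092]
ft_force: [-0.8, -1.9, 2.7]
opening: 0.003
grip_force: 1.6
```

Contact came at a reported z of about 31, so the offset is about 37 mm. Now pressing.

>>> {"fn": "jog_arm", "kwargs": {
  "targets": [
    {"slide":[0,0,-1],"turn":[0,0,0],"claw":0},
    {"slide":[0,0,0],"turn":[0,0,0],"claw":0}
  ]
}}

```text
t: 12.02
eef_pos: [489.5, -117.6, 28.4]
tcp_rot: [-3.142, 0.0, -0.092]
ft_force: [1.0, -2.0, 1.3]
opening: 0.002
grip_force: 0.6
```

>>> {"fn": "jog_arm", "kwargs": {
  "targets": [
    {"slide":[0,0,-1],"turn":[0,0,0],"claw":0},
    {"slide":[0,0,0],"turn":[0,0,0],"claw":0}
  ]
}}

```text
t: 12.28
eef_pos: [489.3, -117.5, 27.3]
tcp_rot: [-3.141, 0.001, -0.092]
ft_force: [-0.3, -0.2, -0.0]
opening: 0.001
grip_force: 0.0
```

>>> {"fn": "jog_arm", "kwargs": {
  "targets": [
    {"slide":[0,0,-1],"turn":[0,0,0],"claw":0},
    {"slide":[0,0,0],"turn":[0,0,0],"claw":0}
  ]
}}

```text
t: 12.52
eef_pos: [489.4, -117.6, 26.4]
tcp_rot: [-3.142, 0.0, -0.092]
ft_force: [0.5, 0.5, 0.1]
opening: 0.004
grip_force: 0.0
```

The force rose and then fell away, so the rocker has flipped. I'll lift and go over to the strip.

>>> {"fn": "jog_arm", "kwargs": {
  "targets": [
    {"slide":[0,0,20],"turn":[0,0,0],"claw":0},
    {"slide":[0,0,30],"turn":[0,0,0],"claw":0},
    {"slide":[-5,50,5],"turn":[0,0,2],"claw":0},
    {"slide":[-5,50,0],"turn":[0,0,2],"claw":0},
    {"slide":[-5,50,0],"turn":[0,0,2],"claw":0}
  ]
}}

```text
t: 13.15
eef_pos: [474.3, 33.7, 81.8]
tcp_rot: [3.141, -0.0, 0.013]
ft_force: [0.7, 0.4, 0.6]
opening: 0.006
grip_force: 0.0
```

>>> {"fn": "jog_arm", "kwargs": {
  "targets": [
    {"slide":[-5,50,0],"turn":[0,0,2],"claw":0},
    {"slide":[-5,50,0],"turn":[0,0,2],"claw":0},
    {"slide":[-5,50,0],"turn":[0,0,2],"claw":0},
    {"slide":[-5,50,0],"turn":[0,0,0],"claw":0},
    {"slide":[-3,47,0],"turn":[0,0,0],"claw":0}
  ]
}}

```text
t: 13.78
eef_pos: [451.0, 281.1, 81.6]
tcp_rot: [3.141, -0.0, 0.118]
ft_force: [1.1, -0.9, 0.4]
opening: 0.004
grip_force: 0.0
```

```bash
python3 - <<'E'
from h import *
s=state();print(np.round(s["eef_pos"],1),np.round(s["tcp_rot"],3),np.round(s["joints"],2),s["t"])
a=cv2.imread("pics/top0.png").astype(int);c=read_camera("top");b=c["frame"].astype(int)
# gray along the rocker axis (outer -y end = right), before/after
print(a[214:224,334:352,1]);print(b[214:224,334:352,1])
c2=read_camera("scene");sc=c2["frame"].astype(int);s0=cv2.imread("pics/scene0.png").astype(int)
print(s0[186:195,270:292,1]);print(sc[186:195,270:292,1])
# has box moved: registration
g=lambda im:cv2.cvtColor(im.astype(np.uint8),cv2.COLOR_BGR2GRAY).astype(np.float32)
print("box shift px",cv2.phaseCorrelate(g(s0)[175:225,215:300],g(sc)[175:225,215:300]))
t=np.array(s["eef_pos"])+[0,0,37];p=pix(c2,t);print("tip px",p)
u,v=np.round(p).astype(int);print(sc[v-12:v+8,u-12:u+13,1])
E
```

```text
[451.  281.1  81.6] [ 3.141 -0.     0.118] [ 0.43  0.48  1.89 -0.    0.77  1.89] 13.775
[[128  66  83 111 111 110 112 113 110 109 109 109 112 100  88  83  71 117]
 [126  62 106 110 110 113 110 112 109  94  99 100  99 101 101  99  91 128]
 [121  70 112 112 112 112 112 111 107  95  98  99 102 103  99  98  89 135]
 [103  75 105 111 112 111 109 109 109 103 101 101 101  99 101  96  93 153]
 [106  75 120 110 111 108 110 111 114 108  99  99 100 100 100  94  82 156]
 [101  73 125 110 110 109 108 114 112 106 101 101 100 102 104  98  93 174]
 [ 85  83 124 114 111 113 112 111 111 108  99 100 100 102 104 107 102 198]
 [ 90  95 111 108 109 112 112 108  95 100 100 101 101 101 100  93 107 198]
 [ 67  81 105 110 113 110 118 112 102 101  99 101 101 100 100  99 112 200]
 [ 72  73  77 105 110 102 119 109  99  96  96  99 101 100 102 100 113 199]]
[[142  70  81 120 130 126 130 129 128 116 148 128 125 120 101  93  77 131]
 [139  58  89 134 127 128 128 128 125 110 125 126 123 122 123 119 104 142]
 [136  59  90 135 128 129 130 130 123 102 124 124 122 126 125 118 105 149]
 [113  59  86 137 129 129 130 129 12
[... 3678 characters left out ...]
68 168 167 162 145 114  84  81 105 135
  158 164 167 168 167 167 167]
 [168 168 168 167 168 169 168 168 168 168 168 165 157 139 124 125 137 151
  163 166 167 167 167 167 167]
 [167 169 167 168 169 168 167 168 168 168 167 167 165 158 154 154 159 163
  166 167 167 167 167 167 167]
 [168 168 168 169 169 168 167 169 168 167 168 167 168 166 166 165 165 166
  166 168 168 167 167 167 167]
 [168 167 168 168 167 168 167 167 168 168 167 167 168 168 167 167 167 167
  167 167 167 166 166 167 167]
 [169 168 167 168 167 169 168 168 168 168 168 168 167 167 168 168 168 167
  166 166 166 167 166 167 167]
 [168 168 167 168 169 168 167 167 168 167 167 167 168 168 169 168 168 166
  168 167 167 168 167 167 168]]
```

The rocker shading has changed over and the box has not moved (0.03 px). At the strip the tip appears about 3 px left (+y) of where I predicted, and this fits a radial outward error that grows with reach. I'll fit that.

```bash
python3 - <<'E'
from h import *
from scipy.optimize import least_squares
s=read_camera("scene")
e=np.array([216.526,586.317,176.061]);ty=np.array([np.sin(2.788),-np.cos(2.788),0])
L=lambda x,y:np.array([475+(x-400)/5-.5,10+y/5-.5])
O=[(e,(L(445,335)+L(612,362))/2),(np.array([489.3,-122.4,95.7]),np.array([269.9,175.8])),(np.array([489.4,-120.6,44.9]),np.array([272.6,187.3])),(np.array([451,281.1,81.6]),np.array([413.5,161.5]))]
def off(a,p):
    r=a[:2]/np.hypot(*a[:2]);return a+np.array([*(r*p[0]+np.array([-r[1],r[0]])*p[1]),p[2]])
f=lambda p:np.ravel([pix(s,off(a,p))-b for a,b in O])
r=least_squares(f,[0,0,30.]);print(r.x,np.round(r.fun,1))
g=lambda p:f([p[0],p[1],37.5]);q=least_squares(g,[0,0.]);print(q.x,np.round(q.fun,1))
for P in(r.x,[*q.x,37.5]):
  for a,_ in O[1:]: print(np.round(off(a,P),1))
E
```

```text
[ 5.47068371  0.76476882 37.41059273] [ 1.2 -0.1  0.8  0.   0.2 -0.3 -1.3  0.4]
[5.50102381 0.75087996] [ 1.2 -0.1  0.8  0.   0.2 -0.3 -1.3  0.4]
[ 494.8 -123.   133.1]
[ 494.9 -121.2   82.3]
[455.2 284.6 119. ]
[ 494.8 -123.   133.2]
[ 494.9 -121.2   82.4]
[455.3 284.6 119.1]
```

The fit gives 37.4 mm in z, matching the contact height, and about 5 mm outward. I'll shift by (-2, -6) and descend. Contact should come at a reported z of about 17.

>>> {"fn": "jog_arm", "kwargs": {
  "targets": [
    {"slide":[-2,-6,-15],"turn":[0,0,0],"claw":0},
    {"slide":[0,0,-20],"turn":[0,0,0],"claw":0},
    {"slide":[0,0,-15],"turn":[0,0,0],"claw":0},
    {"slide":[0,0,-6],"turn":[0,0,0],"claw":0},
    {"slide":[0,0,0],"turn":[0,0,0],"claw":0}
  ]
}}

```text
t: 14.55
eef_pos: [449.6, 273.1, 25.4]
tcp_rot: [3.141, 0.0, 0.117]
ft_force: [0.2, 0.2, -0.6]
opening: 0.004
grip_force: 0.0
```

>>> {"fn": "jog_arm", "kwargs": {
  "targets": [
    {"slide":[0,0,-2],"turn":[0,0,0],"claw":0},
    {"slide":[0,0,0],"turn":[0,0,0],"claw":0}
  ]
}}

```text
t: 14.8
eef_pos: [449.7, 273.4, 23.9]
tcp_rot: [-3.142, -0.001, 0.118]
ft_force: [-0.9, -0.1, 0.2]
opening: 0.007
grip_force: 0.0
```

>>> {"fn": "jog_arm", "kwargs": {
  "targets": [
    {"slide":[0,0,-2],"turn":[0,0,0],"claw":0},
    {"slide":[0,0,0],"turn":[0,0,0],"claw":0}
  ]
}}

```text
t: 15.05
eef_pos: [449.5, 273.3, 21.5]
tcp_rot: [3.141, 0.0, 0.118]
ft_force: [-0.6, 0.1, 0.4]
opening: 0.004
grip_force: 0.0
```

```bash
python3 - <<'E'
from h import *
s=state();e=np.array(s["eef_pos"]);print(np.round(e,1))
c=read_camera("scene");f=c["frame"].astype(int)
print("press px",pix(c,[455.5,280.5,54]),pix(c,[452.4,279.2,54]),"tip",pix(c,e+[4,4,37.4]))
print(f[162:184,396:418,1])
E
```

```text
[449.5 273.3  21.5]
press px [407.03996732 176.2223631 ] [406.43067273 175.44697488] tip [406.15032309 174.71681844]
[[ 81  81  85  90  96  96  92  78  60  47  40  34  26  29  28  24  32  42
   49  51  56  59]
 [106 109 115 123 130 131 119  90  59  40  33  31  28  26  27  32  53  76
   94 100 104 108]
 [141 143 146 152 157 153 134  98  55  34  28  29  25  24  25  48  81 116
  139 146 147 151]
 [162 163 163 166 167 160 137  94  50  27  22  21  23  23  32  62 105 140
  159 165 166 167]
 [170 168 168 168 168 160 134  89  47  24  19  17  20  23  46  83 124 154
  167 169 169 168]
 [169 170 169 169 169 159 134  89  43  21  19  19  17  26  60 103 141 162
  169 168 169 168]
 [169 171 170 170 169 159 134  90  45  21  17  18  18  34  72 119 152 167
  169 168 169 169]
 [169 170 169 169 167 159 134  91  48  22  19  20  21  46  86 128 157 168
  169 170 169 169]
 [166 167 168 165 161 149 125  85  46  20  14  20  35  65 105 140 160 168
  170 169 168 170]
 [154 152 152 149 141 129 109  78  46  27  22  21  47  88 130 154 163 167
  169 170 170 170]
 [125 121 119 115 109 106  99  79  53  28  22  26  58
[... 363 characters left out ...]
2  64  66  74  95 125 145 151
  157 166 169 169]
 [109 109 107 108 107 104 106 110 109 104  91  78  71  71  82 105 127 142
  153 165 169 170]
 [106 109 108 107 107 105 107 112 114 113 102  86  76  73  75  92 114 134
  149 161 168 169]
 [106 108 108 107 108 107 106 108 113 112 105  90  77  69  70  81 106 128
  145 157 166 169]
 [103 109 109 108 108 106 102 103 105 104  94  79  65  60  59  73  98 122
  139 151 161 166]
 [ 99 100 100  99  99  96  90  84  82  78  73  64  61  60  64  70  92 116
  132 139 147 155]
 [ 83  81  78  75  78  79  77  75  73  74  78  82  91 101 109 108 111 121
  129 131 130 133]
 [ 83  80  79  80  88 101 114 120 120 122 124 130 138 148 155 150 138 133
  135 132 124 121]]
```

The tip is at about (406.3, 175), right over the press point (406.5, 175.5). Pressing now.

>>> {"fn": "jog_arm", "kwargs": {
  "targets": [
    {"slide":[0,0,-2],"turn":[0,0,0],"claw":0},
    {"slide":[0,0,0],"turn":[0,0,0],"claw":0}
  ]
}}

```text
t: 15.35
eef_pos: [449.4, 273.3, 19.4]
tcp_rot: [3.141, 0.0, 0.117]
ft_force: [0.0, -0.2, -0.8]
opening: 0.005
grip_force: 0.0
```

>>> {"fn": "jog_arm", "kwargs": {
  "targets": [
    {"slide":[0,0,-2],"turn":[0,0,0],"claw":0},
    {"slide":[0,0,0],"turn":[0,0,0],"claw":0}
  ]
}}

```text
t: 15.6
eef_pos: [449.5, 273.3, 17.4]
tcp_rot: [3.141, 0.0, 0.117]
ft_force: [0.2, 0.2, 0.7]
opening: 0.006
grip_force: 0.0
```

>>> {"fn": "jog_arm", "kwargs": {
  "targets": [
    {"slide":[0,0,-1],"turn":[0,0,0],"claw":0},
    {"slide":[0,0,0],"turn":[0,0,0],"claw":0}
  ]
}}

```text
t: 15.85
eef_pos: [449.5, 273.3, 16.5]
tcp_rot: [3.141, 0.0, 0.117]
ft_force: [0.1, 0.5, -1.2]
opening: 0.009
grip_force: 0.0
```

>>> {"fn": "jog_arm", "kwargs": {
  "targets": [
    {"slide":[0,0,-1],"turn":[0,0,0],"claw":0},
    {"slide":[0,0,0],"turn":[0,0,0],"claw":0}
  ]
}}

```text
t: 16.1
eef_pos: [449.5, 273.3, 15.5]
tcp_rot: [3.141, 0.0, 0.117]
ft_force: [0.1, 0.8, 0.4]
opening: 0.004
grip_force: 0.0
```

>>> {"fn": "jog_arm", "kwargs": {
  "targets": [
    {"slide":[0,0,-1],"turn":[0,0,0],"claw":0},
    {"slide":[0,0,0],"turn":[0,0,0],"claw":0}
  ]
}}

```text
t: 16.35
eef_pos: [449.6, 273.4, 14.8]
tcp_rot: [-3.141, -0.0, 0.117]
ft_force: [-1.4, -0.2, 5.2]
opening: 0.004
grip_force: 2.6
```

>>> {"fn": "jog_arm", "kwargs": {
  "targets": [
    {"slide":[0,0,-1],"turn":[0,0,0],"claw":0},
    {"slide":[0,0,0],"turn":[0,0,0],"claw":0}
  ]
}}

```text
t: 16.6
eef_pos: [449.7, 273.6, 13.8]
tcp_rot: [-3.141, -0.001, 0.117]
ft_force: [-0.7, 1.6, 3.7]
opening: 0.003
grip_force: 1.6
```

>>> {"fn": "jog_arm", "kwargs": {
  "targets": [
    {"slide":[0,0,-1],"turn":[0,0,0],"claw":0},
    {"slide":[0,0,0],"turn":[0,0,0],"claw":0}
  ]
}}

```text
t: 16.85
eef_pos: [449.4, 273.1, 12.3]
tcp_rot: [3.141, 0.001, 0.118]
ft_force: [0.3, 0.5, -0.2]
opening: 0.005
grip_force: 0.0
```

>>> {"fn": "jog_arm", "kwargs": {
  "targets": [
    {"slide":[0,0,-1],"turn":[0,0,0],"claw":0},
    {"slide":[0,0,0],"turn":[0,0,0],"claw":0}
  ]
}}

```text
t: 17.1
eef_pos: [449.4, 273.2, 11.3]
tcp_rot: [3.141, 0.0, 0.117]
ft_force: [0.0, 0.0, 0.3]
opening: 0.005
grip_force: 0.0
```

The mains rocker flipped as well. Lifting and going to the start button.

>>> {"fn": "jog_arm", "kwargs": {
  "targets": [
    {"slide":[0,0,25],"turn":[0,0,0],"claw":0},
    {"slide":[0,0,40],"turn":[0,0,0],"claw":0},
    {"slide":[4,-45,5],"turn":[0,0,-2],"claw":0},
    {"slide":[4,-50,0],"turn":[0,0,-2],"claw":0},
    {"slide":[3,-50,0],"turn":[0,0,-2],"claw":0}
  ]
}}

```text
t: 17.73
eef_pos: [460.5, 127.0, 81.7]
tcp_rot: [3.142, -0.001, 0.012]
ft_force: [0.7, 0.1, 0.1]
opening: 0.007
grip_force: 0.0
```

>>> {"fn": "jog_arm", "kwargs": {
  "targets": [
    {"slide":[3,-50,0],"turn":[0,0,-2],"claw":0},
    {"slide":[3,-50,0],"turn":[0,0,-2],"claw":0},
    {"slide":[3,-50,0],"turn":[0,0,-2],"claw":0},
    {"slide":[3,-50,0],"turn":[0,0,0],"claw":0},
    {"slide":[3,-50,0],"turn":[0,0,0],"claw":0}
  ]
}}

```text
t: 18.35
eef_pos: [475.4, -123.4, 81.6]
tcp_rot: [3.141, -0.0, -0.092]
ft_force: [0.4, 0.7, 0.4]
opening: 0.007
grip_force: 0.0
```

>>> {"fn": "jog_arm", "kwargs": {
  "targets": [
    {"slide":[4,-54,0],"turn":[0,0,0],"claw":0},
    {"slide":[0,0,-18],"turn":[0,0,0],"claw":0},
    {"slide":[0,0,-12],"turn":[0,0,0],"claw":0},
    {"slide":[0,0,-6],"turn":[0,0,0],"claw":0},
    {"slide":[0,0,0],"turn":[0,0,0],"claw":0}
  ]
}}

```text
t: 18.98
eef_pos: [479.5, -175.0, 45.4]
tcp_rot: [-3.141, 0.001, -0.091]
ft_force: [-0.2, 0.6, -0.1]
opening: 0.003
grip_force: 0.0
```

```bash
python3 - <<'E'
from h import *
s=state();e=np.array(s["eef_pos"]);print(np.round(e,1),s["tcp_rot"],s["t"])
c=read_camera("scene");f=c["frame"].astype(int);s0=cv2.imread("pics/scene0.png").astype(int)
print("start px",pix(c,[486.8,-176.4,70]),pix(c,[484.3,-177.7,70]),"tip",pix(c,e+[5,-1.5,37.4]))
print(f[168:192,243:266,1])
g=lambda im:im[:,:,1].astype(np.float32)
print("strip shift",cv2.phaseCorrelate(g(s0)[165:205,330:418],g(f)[165:205,330:418]))
print(s0[171:184:2,392:413,1]);print(f[171:184:2,392:413,1])
E
```

```text
[ 479.5 -175.    45.4] [-3.14143709e+00  6.19704463e-04 -9.09322216e-02] 18.975
start px [254.01223811 188.31794902] [253.57990692 187.65554392] tip [253.47831279 184.97608447]
[[ 37  37  36  36  44  54  55  44  38  37  36  36  35  38  46  56  76 100
  115 122 124 126 126]
 [ 34  35  33  38  44  53  50  43  35  37  37  36  38  40  49  61  71  80
   86  91  91  94  94]
 [ 32  32  33  37  40  46  44  39  34  35  33  32  33  38  48  60  68  73
   79  79  79  81  82]
 [ 29  29  31  31  34  41  41  37  33  30  28  26  30  35  49  67  87  99
  103 105 104 105 106]
 [ 39  36  36  35  37  36  38  35  31  29  28  31  28  35  53  85 114 132
  137 139 137 138 141]
 [ 70  66  63  60  51  41  34  28  28  28  29  29  27  35  65 102 131 148
  152 152 153 153 157]
 [113 109 106 101  88  62  37  24  26  26  24  23  33  54  88 120 143 152
  154 155 154 156 159]
 [144 142 141 136 120  92  55  28  22  19  17  20  39  76 113 140 152 155
  156 156 157 155 158]
 [155 153 153 150 140 114  73  38  23  22  22  25  45  85 128 154 161 161
  160 159 157 156 160]
 [158 157 158 156 148 126  89  48  25  19  19  23 
[... 2030 characters left out ...]
  96  77  75  73  76  83  96 106 113 113 115 118 123 130 141
  150 154 154]]
[[172 167 166 166 168 172 172 169 159 146 137 135 135 132 129 126 135 161
  179 178 173]
 [121 108 111 113 113 111 108 104  98  99 107 110 111 113 110 108 108 130
  162 179 178]
 [114  87  96 104 103 101 100 100 100 101 108 111 112 112 112 112 110 116
  145 174 180]
 [144  99  87  99 106 104 100  99 100 101 107 113 113 114 113 112 110 107
  115 144 170]
 [170 128  92  87  95 101 100 100  99  99 100 105 108 111 112 111 111 109
  107 121 154]
 [190 160 113  81  81  82  78  75  74  73  76  80  82  82  80  80  79  81
   82  94 129]
 [198 180 146 105  82  77  79  80  85  93 107 119 126 127 129 135 145 156
  166 170 175]]
```

The mains rocker shading flipped and the strip hasn't moved. The tip at about (253.5, 184) is right above the start cap (254, 188). Pressing.

>>> {"fn": "jog_arm", "kwargs": {
  "targets": [
    {"slide":[0,0,-5],"turn":[0,0,0],"claw":0},
    {"slide":[0,0,-4],"turn":[0,0,0],"claw":0},
    {"slide":[0,0,-2],"turn":[0,0,0],"claw":0},
    {"slide":[0,0,0],"turn":[0,0,0],"claw":0}
  ]
}}

```text
t: 19.52
eef_pos: [479.5, -175.7, 34.4]
tcp_rot: [3.142, 0.0, -0.092]
ft_force: [-0.2, 0.1, 0.5]
opening: 0.006
grip_force: 0.0
```

>>> {"fn": "jog_arm", "kwargs": {
  "targets": [
    {"slide":[0,0,-1.5],"turn":[0,0,0],"claw":0},
    {"slide":[0,0,-1.5],"turn":[0,0,0],"claw":0},
    {"slide":[0,0,0],"turn":[0,0,0],"claw":0}
  ]
}}

```text
t: 19.9
eef_pos: [479.6, -175.7, 31.6]
tcp_rot: [3.141, -0.0, -0.092]
ft_force: [-0.2, -1.5, 1.8]
opening: 0.008
grip_force: 0.7
```

>>> {"fn": "jog_arm", "kwargs": {
  "targets": [
    {"slide":[0,0,-1.5],"turn":[0,0,0],"claw":0},
    {"slide":[0,0,-1],"turn":[0,0,0],"claw":0},
    {"slide":[0,0,0],"turn":[0,0,0],"claw":0}
  ]
}}

```text
t: 20.27
eef_pos: [479.5, -175.7, 29.1]
tcp_rot: [3.141, -0.0, -0.092]
ft_force: [-0.8, -1.0, 2.2]
opening: 0.009
grip_force: 1.4
```

>>> {"fn": "jog_arm", "kwargs": {
  "targets": [
    {"slide":[0,0,-1],"turn":[0,0,0],"claw":0},
    {"slide":[0,0,0],"turn":[0,0,0],"claw":0}
  ]
}}

```text
t: 20.52
eef_pos: [479.6, -175.7, 28.1]
tcp_rot: [3.141, -0.0, -0.092]
ft_force: [-0.5, -1.0, 3.2]
opening: 0.003
grip_force: 1.7
```

>>> {"fn": "jog_arm", "kwargs": {
  "targets": [
    {"slide":[0,0,-1],"turn":[0,0,0],"claw":0},
    {"slide":[0,0,0],"turn":[0,0,0],"claw":0}
  ]
}}

```text
t: 20.78
eef_pos: [479.6, -175.7, 27.0]
tcp_rot: [3.141, -0.0, -0.092]
ft_force: [0.2, 0.4, 4.7]
opening: 0.0
grip_force: 2.0
```

>>> {"fn": "jog_arm", "kwargs": {
  "targets": [
    {"slide":[0,0,-0.7],"turn":[0,0,0],"claw":0},
    {"slide":[0,0,0],"turn":[0,0,0],"claw":0}
  ]
}}

```text
t: 21.02
eef_pos: [479.6, -175.7, 26.4]
tcp_rot: [3.141, -0.0, -0.092]
ft_force: [-0.8, -0.4, 3.9]
opening: 0.005
grip_force: 2.2
```

>>> {"fn": "jog_arm", "kwargs": {
  "targets": [
    {"slide":[0,0,-0.7],"turn":[0,0,0],"claw":0},
    {"slide":[0,0,0],"turn":[0,0,0],"claw":0}
  ]
}}

```text
t: 21.28
eef_pos: [479.6, -175.7, 25.7]
tcp_rot: [3.141, -0.0, -0.092]
ft_force: [-1.1, -0.5, 4.7]
opening: 0.009
grip_force: 2.4
```

>>> {"fn": "jog_arm", "kwargs": {
  "targets": [
    {"slide":[0,0,-0.7],"turn":[0,0,0],"claw":0},
    {"slide":[0,0,0],"turn":[0,0,0],"claw":0}
  ]
}}

```text
t: 21.52
eef_pos: [479.6, -175.8, 25.6]
tcp_rot: [3.141, -0.001, -0.092]
ft_force: [-2.2, 0.2, 13.4]
opening: 0.005
grip_force: 6.6
```

>>> {"fn": "jog_arm", "kwargs": {
  "targets": [
    {"slide":[0,0,-0.7],"turn":[0,0,0],"claw":0},
    {"slide":[0,0,0],"turn":[0,0,0],"claw":0}
  ]
}}

```text
t: 21.78
eef_pos: [479.6, -175.7, 25.4]
tcp_rot: [3.141, -0.001, -0.092]
ft_force: [-4.7, 1.4, 20.5]
opening: 0.005
grip_force: 10.7
```

The button has reached its hard stop, so it's fully in. I'll lift, clear the scene and check.

>>> {"fn": "jog_arm", "kwargs": {
  "targets": [
    {"slide":[0,0,6],"turn":[0,0,0],"claw":0},
    {"slide":[0,0,20],"turn":[0,0,0],"claw":0},
    {"slide":[0,0,50],"turn":[0,0,0],"claw":0},
    {"slide":[0,0,50],"turn":[0,0,0],"claw":0},
    {"slide":[0,0,0],"turn":[0,0,0],"claw":0}
  ]
}}

```text
t: 22.4
eef_pos: [480.8, -176.2, 153.1]
tcp_rot: [3.139, -0.005, -0.092]
ft_force: [-0.4, -0.1, 0.5]
opening: 0.005
grip_force: 0.0
```

```bash
python3 - <<'E'
from h import *
s=state();print(np.round(s["eef_pos"],1),np.round(s["ft_force"],1),s["t"])
f=read_camera("scene")["frame"];s0=cv2.imread("pics/scene0.png");g=lambda im:im[:,:,1].astype(np.float32)
for n,(y0,y1,x0,x1) in dict(strip=(165,205,330,418),box=(175,225,215,300),turntable=(218,300,292,378)).items():
    print(n,np.round(cv2.phaseCorrelate(g(s0)[y0:y1,x0:x1],g(f)[y0:y1,x0:x1])[0],2),np.abs(g(s0)-g(f))[y0:y1,x0:x1].mean())
print(f[186:195:2,270:292,1]);print(f[177:184:2,392:413,1])
p=read_camera("scene")["frame"];q=read_camera("scene")["frame"];print("turning:",np.abs(g(p)-g(q))[218:300,292:378].max())
E
```

```text
[ 480.8 -176.2  153.1] [-0.4 -0.1  0.5] 22.4
strip [0.04 0.13] 11.530397
box [0.05 0.01] 12.883294
turntable [-0.03 -0.11] 10.791832
[[173 135 109 108 109 110 112 113 110 108 114 124 126 126 126 126 119 105
   84  88 129 171]
 [163 124 106 108 113 111 112 110 110 107 110 121 125 125 125 126 121 103
   77  79 118 165]
 [157 119 107 110 112 112 111 112 112 111 116 122 127 126 126 127 119 104
   77  82 122 163]
 [138 109 107 110 111 111 112 112 115 117 121 125 126 126 124 124 116  96
   77  90 126 165]
 [128  94  87  91  94  97  99 102 102 105 105  99  90  87  85  84  80  69
   68  98 139 173]]
[[142  99  87  97 104 103 101  98  98 100 106 112 112 110 110 111 109 106
  113 142 168]
 [168 128  91  86  95  99  99  98  98  98  99 104 108 110 109 109 109 109
  107 119 151]
 [188 158 111  79  79  79  77  73  73  74  76  80  81  81  79  78  80  80
   80  92 128]
 [195 179 144 102  82  76  78  79  85  92 106 118 123 125 128 134 142 153
  164 168 172]]
turning: 16.0
```

Both rockers are over, the box and strip are unmoved, and the arm is clear. Handing in.

```bash
python3 -c "
from cell import *
print(job_done())"
```

```text
the job is handed in; nothing more can be done
None
```

I threw the direction rocker first, then switched on the mains rocker, then pushed the start button fully in and released it. After the last press, the pictures showed both rockers over and the box, strip and turntable unmoved; I did not separately confirm that the turntable was running. I handed the job in at about 22.5 s.

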